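Open the wooden watercolour box onto its stay

TASK

Get the wooden watercolour box ready for painting: slide both front catches outwards as far as they go, then raise the lid, slowly, past upright until it meets the stop on the brass quadrant, and press it firmly home there. Whoever set the stop wants it left exactly where it is clamped, so feel for it and do not force it along its slot. Let go, leave the lid standing open against its stop, and do not disturb anything else on the table.

Things in the scene. Friction and masses are not known exactly. Their poses are not given: they have to be found in the camera images.
- paintbox: Closed wooden watercolour box, fixed: body 150 (x) x 260 (y) x 55 mm high, lid 16 mm thick on top of it. Origin: centre of its underside. x axis from the front (knob, catches) to the rear (hinge), y to its own left, z up. In this frame: front face at x = -75, hinge axis along y at x = 75, z = 55, knob centre with the lid closed at (-103, 0, 63) mm.
- lid (a joint): Lid angle, rad: 0 closed, 1.57 upright, more leaning back. The hinge is stiff: the lid (about 0.3 kg) stays at any angle and 1 to 4 N square to it at the knob moves it. On the stop it hardly gives (about 0.003 rad per newton at the knob); about 10 N at the knob makes the clamped stop slip along its slot.
- hinge_line (a point): Middle of the hinge axis, on the box's top rear edge, axes as the box; the lid opens about +y. On the box's right (y = -130 to -155 mm) a brass quadrant with a slot of 60 mm radius stands about this axis, up to 126 mm above the table. A pin on the lid runs in the slot to a steel stop block clamped there by a knurled nut. Its place differs: the lid meets it at 1.57 to 2.05 rad.
- lid_knob (a point): Centre of the wooden ball knob, 26 mm across, at the middle of the lid's front edge, 28 mm out from the edge on a 12 mm thick neck, 178 mm from the hinge axis. Turns with the lid: x axis from knob to hinge along the lid (the ball lies 8 mm off the hinge axis on the outer side), z out of the lid's outer face. Gripped from above across the box's y, the ball turns between the pads as the lid swings.
- catch_l (a joint): Left front catch (box's +y side), m: 0 shut, 0.018 slid outwards (towards +y of the box) to its end. While it is less than 0.014 its bar holds the lid's hasp down. It rubs with 1 to 2 N.
- catch_l_stud (a point): Middle of the left catch's brass stud, a 10 mm thick pin from 6 to 30 mm in front of the box's front face (this point is 18 mm in front), 36 mm above the table, 90 mm left of the box's middle when shut. The lid's hasp (12 mm wide, 7 mm proud of the face) hangs 24 mm inwards of the shut stud. Axes as the box.
- catch_r (a joint): Right front catch (box's -y side), m: 0 shut, 0.018 slid outwards (towards -y of the box) to its end; else as the left one.
- catch_r_stud (a point): Middle of the right catch's brass stud, mirror image of the left one: 90 mm right of the box's middle when shut, 36 mm above the table.
- eraser: Bystander: light grey eraser, 42 x 24 x 14 mm, behind the box. Origin: centre of its underside.
- brush: Bystander: flat paint brush, 175 mm long, about 12 mm high, left of the box. Origin: on the table near its middle.
- tape: Bystander: roll of masking tape lying flat, 96 mm across, 24 mm high, right of the box. Origin: centre of its underside.
- ink: Bystander: small ink jar, 46 mm across, 65 mm high, behind the box. Origin: centre of its underside.
- jar_a: Bystander: empty clear water pot, 92 mm across, 55 mm high, behind and left. Origin: centre of its underside.
- jar_b: Bystander: empty clear water pot, 92 mm across, 55 mm high, right of the box. Origin: centre of its underside.
- towel_roll: Bystander: paper towel roll standing on end, 104 mm across, 228 mm high, at the right. Origin: centre of its underside.
- tin: Bystander: flat black metal pan tin, 62 x 125 x 20 mm, in front and left of the box. Origin: centre of its underside.

How it is judged:
On the way, in this order (a step that is already met when the one before it is completed fails the run):
1. both catches are slid outwards, clear of the hasps, the lid still closed (value of joint each of catch_l, catch_r above 0.0145 m and value of joint lid below 0.1 rad), for 0.1 s.
2. the lid is raised to upright (value of joint lid above 1.4 rad), for 0.05 s.
3. the lid's pin is pressed on the stop block with more than 4 N (about 1.4 N at the knob beyond what moves the lid) for 0.2 s (contact force between lid and stop above 4 N), for 0.2 s.
At the end, for the whole second after the job is handed in: Both catches are more than 14.5 mm open; the lid stands at rest past upright, let go, with its pin on the stop block (within 1.5 mm, or 0.03 rad) (value of joint each of catch_l, catch_r above 0.0145 m and value of joint lid above 1.5 rad and distance between lid_c0 and stop_c0 below 0.0115 m and velocity of joint lid between -0.03 and 0.03 rad/s); the robot touches nothing.
It fails at once if the stop block is shifted more than 1.5 mm along its slot (distance of stop_c0 from where it was at the start of the episode above 0.0015 m).
It fails at once if the lid is forced against its stop with more than 45 N at the pin (15 N at the knob) (contact force between lid and stop above 45 N).
It fails at once if the lid is swung faster than 1.5 rad/s (value of joint lid above 0.1 rad and (velocity of joint lid above 1.5 rad/s or velocity of joint lid below -1.5 rad/s)).
It fails at once if a bystander is moved more than 15 mm or tipped (distance of any of eraser, brush, tape, ink, jar_a, jar_b, towel_roll, tin from where it was at the start of the episode above 0.015 m or angle between any of eraser, brush, tape, ink, jar_a, jar_b, towel_roll, tin's own z axis and vertical above 0.3 rad).
It also fails if it takes over 72 s, if anything falls off the work surface, if the arm or the gripper's body presses on something with over 40 N, if the wrist force passes 120 N, or if a joint passes its speed limit or range.

ROBOT

A 6-joint arm with a two-finger parallel gripper is mounted at the origin on the work surface. World frame = base frame: x ahead of the robot, y to its left, z up, the work surface at z = 0. Lengths are in m, angles in rad, forces in N, time in s.
With the tool pointing down it reaches from about 0.3 to 0.875 m from the base axis. Payload 6.4 kg.
Tool frame: the origin (TCP) lies midway between the tips of the shut fingers; the grasp point (between the pads) lies 19 mm behind it; z points along the fingers, y is the line along which they close (so a half turn about z gives the same grasp; the last joint's range is limited). The gripper opens to 85 mm and grips with 20 to 120 N. Pads are 22 mm wide; open, the fingers measure 114 mm over their backs; the gripper's body (76 mm by 85 mm) begins 54 mm behind the grasp point. The pads swing forward as they close: fully open they stand 13 mm farther back than shut.
Start: joints at [-1.402, 0.181, 1.607, -0, 1.354, -0.206], TCP at [0.211, -0.535, 0.231] pointing down, gripper open.
Joint ranges: [-2.99, 2.99], [-0.89, 2.07], [0.3, 2.58], [-1.14, 4.28], [0, 2.63], [-3.12, 3.12]. Speed limits (rad/s): [2.57, 2.57, 3.01, 3.14, 3.14, 3.14].

INTERFACE

Orientations are given as a unit quaternion [w, x, y, z].
In Python, from bench import ctrl gives the robot as it stands. The module is installed in compiled form; this text tells all that it offers.
- The arm moves only by the tool move_arm, never from a script. Its argument "plan" is one flat list of numbers, 6 for each row, row after row: the shift along the world's x, y, z in units of 50 mm (1.0 is 50 mm), then the turn, a rotation vector about the world's x, y, z in rad. A call has 1 to 10 rows; each row is the pose to reach, as a shift and turn from the pose commanded when the call began; what a row does not reach only later rows make up. A row lasts 1/8 s, in which the tool goes at most 62.5 mm and 10.7 degrees, less where a joint would pass 70% of its speed; a pose out of reach is approached as far as the arm can. A call with a gripper value outside its range is refused whole. "grip" is the finger opening in mm, from 0 to 85.4, set as the call begins (left out, the last holds). The fingers move at their own pace and stop on an object; the grip force is fixed at half the most. Time passes only in rows, so rows that repeat a pose let the fingers close. It gives the time, the measured TCP pose, the force, the opening and the grip force at its end, in the units of the state.
- ctrl.get_obs(): the state, without advancing time (a new reading comes with each control period).
- ctrl.camera(name): name is "scene" or "top" or "wrist"; returns a dict with "pixels" (400x640x3 uint8, red, green, blue), "fx", "fy", "cx", "cy" (pixels), "origin" and "attitude" of the camera in the world. Camera axes: x right, y down, z forward; pixel columns grow to the right and rows downward; lengths in m; the calibration is good to about 2 mm. The wrist camera is an equidistant fisheye: a pixel r from the principal point sees the ray r / f radians off the axis. A picture is of the moment at which its call begins. There is no depth.
- ctrl.hand_in(): hands the job in; it is judged then, once.
The state is a dict: "time_s": time; "q": joint angles; "dq": joint speeds; "joint_efforts": joint torques, N m; "eef_pos": TCP position; "eef_rot": TCP orientation; "wrist_force": force on the tool from outside, world axes, zero at the start; "torque": the same for the moment, N m; "opening": opening from 0.0 (shut) to 1.0 (fully open); "grasp_force": force on a finger pad.
Only numpy, scipy, OpenCV 4.12 (cv2) and the standard library are available. Lean on these libraries where they do the work, as an engineer would, in place of code of your own. Each camera call takes 0.05 s, during which the arm holds its last target. There are 200 camera calls.

## Working session

There is one attempt and no reset: what is moved stays moved. The work goes in short steps, Python scripts to look and compute and a tool call to move; the robot and the scene stay as the last step left them, time stands still between calls to the robot, and variables do not carry over. Pictures are saved under pics/ and viewed, at most 10 in all, crops included, and the job is handed in when it is done.

Besides the shell and the picture viewer there is one more tool, called after "Emit:" in YAML: its name, and indented under it one key for each argument. move_arm: Moves the arm, as the interface text tells. Its arguments: {"type":"object","properties":{"plan":{"type":"array"},"grip":{"type":"number"}},"required":["plan"]}

```bash
mkdir -p pics
python3 - <<'E'
from bench import ctrl
import cv2
for n in("scene","top"):
    c=ctrl.camera(n); cv2.imwrite(f"pics/{n}0.png",c["pixels"][:,:,::-1])
    print(n,{k:v for k,v in c.items() if k!="pixels"})
o=ctrl.get_obs();print(o)
E
```

```text
scene {'fx': 424.7155665540773, 'fy': 424.7155665540773, 'cx': 324.7077903627661, 'cy': 198.6767559381191, 'origin': array([1.0335167 , 0.71699908, 1.11356153]), 'attitude': array([-0.0949347 ,  0.26777972,  0.89710543, -0.33835377])}
top {'fx': 437.66411042683626, 'fy': 437.66411042683626, 'cx': 319.5794953464522, 'cy': 199.41447271776755, 'origin': array([ 0.45264201, -0.05387647,  1.25600116]), 'attitude': array([ 0.03582397, -0.70096269,  0.71202734, -0.01962184])}
{'time_s': 0.1, 'q': array([-1.40231717e+00,  1.81487706e-01,  1.60786495e+00,  3.90885078e-06,
        1.35384160e+00, -2.06285183e-01]), 'dq': array([-0.00042912, -0.00199113, -0.00310675, -0.0002521 ,  0.00057388,
        0.00064636]), 'joint_efforts': array([ 7.22880159e-04, -4.45874298e+01, -3.52237809e+01, -2.66992320e-04,
        4.23315796e-03, -1.41097587e-05]), 'eef_pos': array([ 0.21042221, -0.53458896,  0.23048329]), 'eef_rot': array([-8.00624636e-04,  9.82495033e-01,  1.86287058e-01,  1.70446313e-05]), 'wrist_force': array([-0.46958309,  0.66093942, -0.20919268]), 'torque': array([0.01199613, 0.00190127, 0.0319394 ]), 'grasp_force': 0.0, 'opening': 1.0005062082274916}
```

View pics/top0.png

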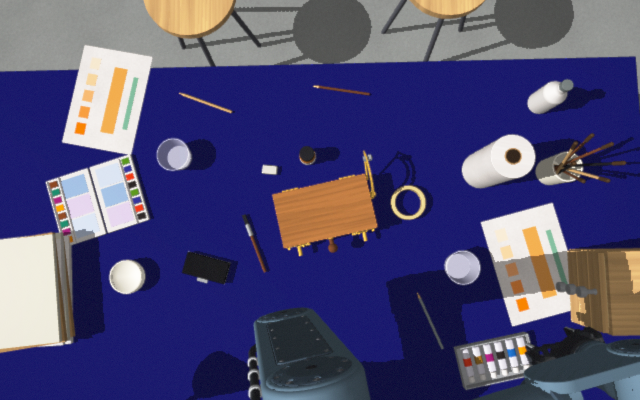

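View pics/scene0.png

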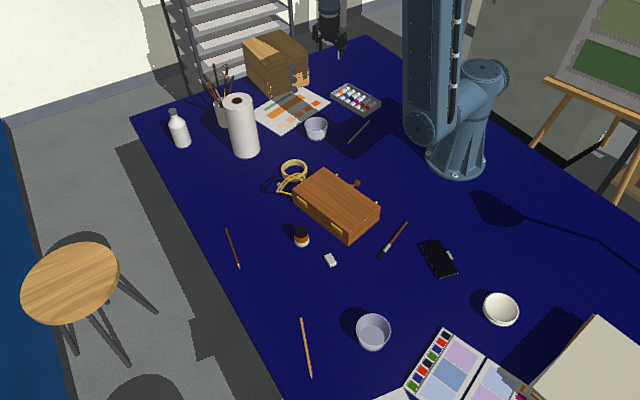

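The top picture shows the box with its lid corners near (273,193), (364,176), (377,229) and (284,248). The knob is at (332,247), the catches are near (299,251) and (365,236), and the quadrant is at (370,175). Next I'll zoom in on that area.

Run:
```python
import cv2
i=cv2.imread("pics/top0.png")[160:265,260:400]
cv2.imwrite("pics/topz.png",cv2.resize(i,None,fx=5.5,fy=5.5,interpolation=cv2.INTER_CUBIC))
```

```text
(no output)
```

View pics/topz.png

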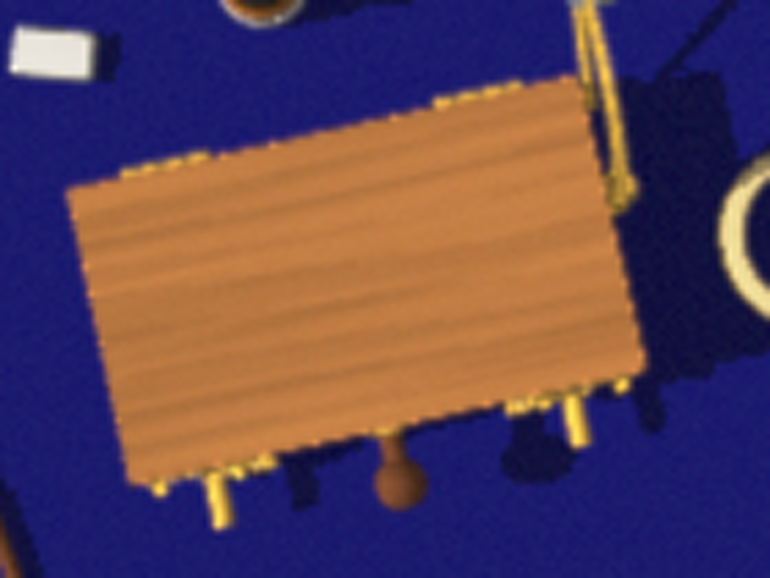

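The zoom shows the lid corners at (67,188), (578,77), (646,368) and (130,484), the knob at (400,484), and the stud tips at (222,525) and (580,445). I'll fit the box pose to these points.

```bash
cat > h.py <<'E'
import numpy as np
from scipy.spatial.transform import Rotation as R
from scipy.optimize import least_squares
def rot(q): return R.from_quat(np.roll(q,-1))
TOP=dict(f=437.66411042683626,c=np.array([319.5794953464522,199.41447271776755]),o=np.array([0.45264201,-0.05387647,1.25600116]),r=rot([0.03582397,-0.70096269,0.71202734,-0.01962184]))
def proj(p,C=TOP):
    v=C['r'].inv().apply(np.atleast_2d(p)-C['o']); return v[:,:2]/v[:,2:]*C['f']+C['c']
def box(P,p): # P=(x,y,yaw)
    return R.from_euler('z',P[2]).apply(np.atleast_2d(p))+[P[0],P[1],0]
E
python3 - <<'E'
from h import *
Z=np.array([[67,188],[578,77],[646,368],[130,484],[400,484],[222,525],[580,445]])
px=(Z+.5)/5.5-.5+[260,160]
M=np.array([[75,130,71],[75,-130,71],[-75,-130,71],[-75,130,71],[-103,0,63],[-105,90,36],[-105,-90,36]])/1000
s=least_squares(lambda P:(proj(box(P,M))-px).ravel(),[.42,-.06,0])
P=s.x;print(P,np.round(s.fun.reshape(-1,2),1))
for n,p in dict(knob=[-103,0,63],L=[-93,90,36],R=[-93,-90,36],hinge=[75,0,55],quad=[75,-142,55]).items(): print(n,box(P,np.array(p)/1000).round(4))
# bystanders rough
for n,u in dict(tape=(408,202),ink=(307,155),brush1=(246,217),brush2=(264,270),tin=(208,267),jarb=(462,267),roll=(500,163)).items():
    v=TOP['r'].apply([*( (np.array(u)-TOP['c'])/TOP['f']),1]);print(n,(TOP['o']-v*TOP['o'][2]/v[2]).round(3))
E
```

```text
[ 0.51640412 -0.03923634  0.20257259] [[-0.2 -0. ]
 [ 0.1 -0.6]
 [ 0.2  0.4]
 [-0.1  0.2]
 [ 0.1 -0.1]
 [ 0.8 -0.2]
 [-0.8  0.3]]
knob [[ 0.4155 -0.06    0.063 ]]
L [[0.4072 0.0302 0.036 ]]
R [[ 0.4434 -0.1461  0.036 ]]
hinge [[ 0.5899 -0.0241  0.055 ]]
quad [[ 0.6184 -0.1632  0.055 ]]
tape [ 0.54  -0.279  0.   ]
ink [0.682 0.009 0.   ]
brush1 [0.504 0.187 0.   ]
brush2 [0.352 0.136 0.   ]
tin [0.363 0.296 0.   ]
jarb [ 0.354 -0.425  0.   ]
roll [ 0.648 -0.545  0.   ]
```

Emit:
move_arm:
  plan: [4.6,7.77,-1.6,0,0,-0.172,4.6,7.77,-1.6,0,0,-0.172,4.6,7.77,-1.6,0,0,-0.172,4.6,7.77,-1.6,0,0,-0.172,4.6,7.77,-1.6,0,0,-0.172,4.6,7.77,-1.6,0,0,-0.172,4.6,7.77,-1.6,0,0,-0.172,4.6,7.77,-1.6,0,0,-0.172,4.6,7.77,-1.6,0,0,-0.172,4.6,7.77,-1.6,0,0,-0.172]
  grip: 40

```text
time_s: 1.35
eef_pos: [0.4403, -0.1471, 0.1513]
eef_rot: [0.0, 0.995, 0.101, -0.0]
wrist_force: [0.7, 0.4, 0.1]
opening: 0.467
grasp_force: 0.0
```

```bash
cat >> h.py <<'E'
P0=[0.51640412,-0.03923634,0.20257259]
def st(save=None,cam="wrist"):
    from bench import ctrl; import cv2
    o=ctrl.get_obs(); p=o['eef_pos']; rr=rot(o['eef_rot'])
    b=R.from_euler('z',-P0[2]).apply(p-[P0[0],P0[1],0])
    print('t',o['time_s'],'p',p.round(4),'box',(b*1000).round(1),'toolx',rr.as_matrix()[:,0].round(3),'z',rr.as_matrix()[:,2].round(3),'F',np.array(o['wrist_force']).round(1),'Fbox',R.from_euler('z',-P0[2]).apply(o['wrist_force']).round(1),'open',o['opening'],'gf',o['grasp_force'],'q',o['q'].round(2))
    if save:
        c=ctrl.camera(cam); cv2.imwrite(save,c["pixels"][:,:,::-1]); print({k:v for k,v in c.items() if k!="pixels"})
E
python3 -c "
from h import *
st('pics/w1.png')"
```

```text
t 1.35 p [ 0.4403 -0.1471  0.1513] box [-96.3 -90.3 151.3] toolx [ 0.98   0.201 -0.   ] z [-0. -0. -1.] F [0.7 0.4 0.1] Fbox [0.8 0.3 0.1] open 0.4672955192854079 gf 0.0 q [-0.58  0.02  1.95 -0.    1.17  0.79]
{'fx': 309.70691628693146, 'fy': 309.70691628693146, 'cx': 322.3850144731292, 'cy': 195.79390605792636, 'origin': array([ 0.50375648, -0.13305169,  0.29474732]), 'attitude': array([ 0.10185317,  0.76842672, -0.62638632, -0.08238015])}
```

View pics/w1.png

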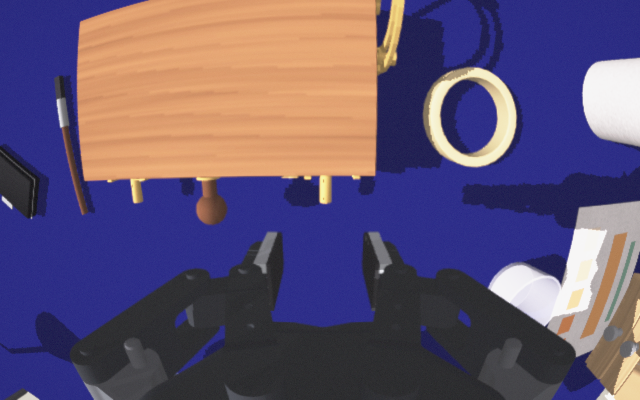

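The wrist picture shows the right stud with its tip at (326,203), the left stud tip at (138,202), the knob at (211,208), and the lid's front corners at (375,176) and (86,180). I'll use these as a second measurement of the box pose.

Run:
```python
from h import *
r=rot([0.10185317,0.76842672,-0.62638632,-0.08238015]);o=np.array([0.50375648,-0.13305169,0.29474732]);f=309.707;c=[322.385,195.794]
def pj(p):
    v=r.inv().apply(p-o);n=np.hypot(v[:,0],v[:,1]);return v[:,:2]/n[:,None]*(np.arctan2(n,v[:,2])*f)[:,None]+c
px=np.array([[326,203],[138,202],[211,208],[375,176],[86,180]])
M=np.array([[-105,-90,36],[-105,90,36],[-103,0,63],[-75,-130,71],[-75,130,71]])/1e3
print(pj(box(P0,M))-px)
s=least_squares(lambda P:(pj(box(P,M))-px).ravel(),P0);print(s.x,s.fun.reshape(-1,2).round(1))
```

```text
[[-3.21009207 -2.60193798]
 [ 1.9406853  -2.19037811]
 [ 1.7228967  -1.12195805]
 [ 1.7398307  -1.55652432]
 [-1.37868313 -1.45987218]]
[ 0.51483252 -0.03920123  0.20325878] [[-3.5 -1. ]
 [ 1.9 -0.6]
 [ 1.6  0.7]
 [ 1.3  0.3]
 [-1.3  0.3]]
```

Emit:
move_arm:
  plan: [-0.06,-0.05,-1,0,0,0,-0.06,-0.05,-1.8,0,0,0,-0.06,-0.05,-2.4,0,0,0,-0.06,-0.05,-2.66,0,0,0,-0.06,-0.05,-2.66,0,0,0]

```text
time_s: 2.02
eef_pos: [0.4371, -0.1496, 0.0181]
eef_rot: [-0.0, 0.995, 0.101, -0.0]
wrist_force: [0.2, 0.0, 0.0]
opening: 0.467
grasp_force: 0.0
```

Emit:
move_arm:
  plan: [0,0,0,0,0,0,0,0,0,0,0,0,0,0,0,0,0,0,0,0,0,0,0,0]
  grip: 5

```text
time_s: 2.52
eef_pos: [0.4385, -0.1498, 0.0196]
eef_rot: [0.001, 0.995, 0.101, 0.001]
wrist_force: [-2.2, -1.4, 7.1]
opening: 0.086
grasp_force: 58.7
```

```bash
python3 -c "
from h import *
st()"
```

```text
t 2.525 p [ 0.4385 -0.1498  0.0196] box [-98.5 -92.7  19.6] toolx [0.979 0.202 0.002] z [ 0.002 -0.002 -1.   ] F [-2.2 -1.4  7.1] Fbox [-2.4 -0.9  7.1] open 0.08646565145542559 gf 58.679795265197754 q [-0.59  0.26  2.02 -0.    0.86  0.78]
```

Emit:
move_arm:
  plan: [0.02,-0.1,0,0,0,0,0.04,-0.2,0,0,0,0,0.06,-0.3,0,0,0,0,0.066,-0.32,0,0,0,0,0.066,-0.32,0,0,0,0]

```text
time_s: 3.15
eef_pos: [0.4415, -0.1646, 0.0195]
eef_rot: [-0.0, 0.995, 0.101, 0.001]
wrist_force: [-1.4, 5.4, 10.5]
opening: 0.086
grasp_force: 59.4
```

Emit:
move_arm:
  plan: [0.01,-0.06,0,0,0,0,0.01,-0.06,0,0,0,0]

```text
time_s: 3.4
eef_pos: [0.4415, -0.1648, 0.0194]
eef_rot: [-0.003, 0.995, 0.101, 0.0]
wrist_force: [-0.5, 17.2, 17.9]
opening: 0.09
grasp_force: 60.2
```

```bash
python3 -c "
from h import *
st()"
```

```text
t 3.4 p [ 0.4415 -0.1648  0.0194] box [ -98.6 -107.9   19.4] toolx [0.98  0.201 0.001] z [-0.     0.005 -1.   ] F [-0.5 17.2 17.9] Fbox [ 3.  16.9 17.9] open 0.08982194094382107 gf 60.2316015958786 q [-0.61  0.27  2.    0.01  0.87  0.75]
```

Emit:
move_arm:
  plan: [0,0,0,0,0,0,0,0.02,0,0,0,0,0,0.02,0.4,0,0,0,0,0.02,1.6,0,0,0,-0.8,3.94,1.8,0,0,0,-0.8,3.94,1.8,0,0,0,-0.8,3.94,1.8,0,0,0,-0.8,3.94,1.8,0,0,0,-0.8,3.94,1.8,0,0,0]
  grip: 40

```text
time_s: 4.53
eef_pos: [0.4016, 0.0291, 0.1085]
eef_rot: [0.0, 0.995, 0.102, 0.0]
wrist_force: [0.9, -0.0, -0.4]
opening: 0.469
grasp_force: 0.0
```

```bash
python3 -c "
from h import *
st()"
```

```text
t 4.525 p [0.4016 0.0291 0.1085] box [-98.7  90.1 108.5] toolx [0.979 0.203 0.001] z [ 0.001 -0.001 -1.   ] F [ 0.9 -0.  -0.4] Fbox [ 0.9 -0.2 -0.4] open 0.46886719874053157 gf 0.0 q [-0.22 -0.06  2.13 -0.    1.07  1.14]
```

Emit:
move_arm:
  plan: [0,0,-0.9,0,0,0,0,0,-1.6,0,0,0,0,0,-1.8,0,0,0,0,0,-1.8,0,0,0]

```text
time_s: 5.03
eef_pos: [0.4015, 0.0279, 0.0182]
eef_rot: [-0.0, 0.995, 0.1, -0.001]
wrist_force: [-0.0, 0.4, -1.0]
opening: 0.464
grasp_force: 0.0
```

Emit:
move_arm:
  plan: [0,0,0,0,0,0,0,0,0,0,0,0,0,0,0,0,0,0,0,0,0,0,0,0]
  grip: 5

```text
time_s: 5.52
eef_pos: [0.4023, 0.0295, 0.0196]
eef_rot: [-0.0, 0.995, 0.101, 0.001]
wrist_force: [-0.4, 5.3, 4.7]
opening: 0.092
grasp_force: 58.5
```

Emit:
move_arm:
  plan: [-0.02,0.1,0,0,0,0,-0.04,0.2,0,0,0,0,-0.06,0.3,0,0,0,0,-0.066,0.32,0,0,0,0,-0.066,0.32,0,0,0,0]

```text
time_s: 6.15
eef_pos: [0.3992, 0.0449, 0.0195]
eef_rot: [0.0, 0.995, 0.101, 0.001]
wrist_force: [-0.8, 0.4, 7.4]
opening: 0.091
grasp_force: 58.9
```

```bash
python3 -c "
from h import *
st()"
```

```text
t 6.15 p [0.3992 0.0449 0.0195] box [-97.9 106.   19.5] toolx [0.979 0.202 0.002] z [ 0.003 -0.001 -1.   ] F [-0.8  0.4  7.4] Fbox [-0.7  0.5  7.4] open 0.09054228893685141 gf 58.86285960674286 q [-0.19  0.14  2.17 -0.    0.83  1.18]
```

Emit:
move_arm:
  plan: [-0.01,0.04,0,0,0,0,-0.014,0.08,0,0,0,0,-0.014,0.08,0,0,0,0]

```text
time_s: 6.52
eef_pos: [0.3987, 0.0475, 0.0195]
eef_rot: [0.002, 0.995, 0.102, 0.001]
wrist_force: [-1.2, -8.5, 6.7]
opening: 0.093
grasp_force: 59.0
```

Emit:
move_arm:
  plan: [0,0,0,0,0,0,0,0,0,0,0,0,0,0,0.8,0,0,0,0,0,1.7,0,0,0,0.33,-2.17,2,0,0,0,0.33,-2.17,2,0,0,0,0.33,-2.17,2,0,0,0,0.33,-2.17,2,0,0,0]
  grip: 50

```text
time_s: 7.52
eef_pos: [0.4132, -0.059, 0.1178]
eef_rot: [-0.001, 0.995, 0.101, -0.0]
wrist_force: [-0.1, 0.2, -0.6]
opening: 0.585
grasp_force: 0.0
```

```bash
python3 -c "
from h import *
st('pics/w2.png')"
```

```text
t 7.525 p [ 0.4132 -0.059   0.1178] box [-105.     1.4  117.8] toolx [ 0.98   0.201 -0.001] z [-0.001  0.001 -1.   ] F [-0.1  0.2 -0.6] Fbox [-0.1  0.2 -0.6] open 0.5845944602498467 gf 0.0 q [-0.43 -0.03  2.09  0.    1.09  0.94]
{'fx': 309.70691628693146, 'fy': 309.70691628693146, 'cx': 322.3850144731292, 'cy': 195.79390605792636, 'origin': array([ 0.47682005, -0.04512785,  0.26128607]), 'attitude': array([ 0.10159724,  0.76824768, -0.62655642, -0.08306961])}
```

View pics/w2.png

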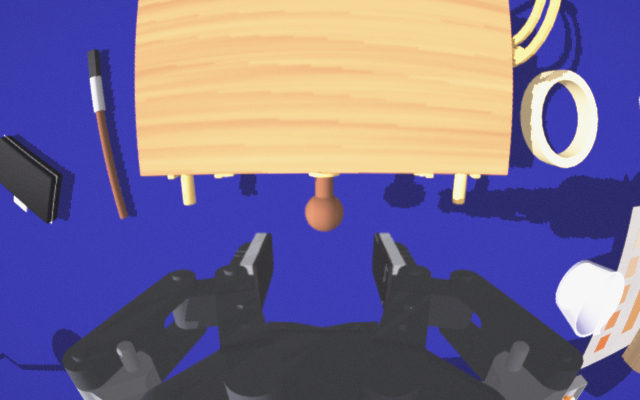

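The knob, at (324,212), is centred between the fingers, and both studs have slid outwards. Next I descend and grip the knob.

Emit:
move_arm:
  plan: [0.02,-0.01,-0.7,0,0,0,0.02,-0.01,-1.3,0,0,0,0.02,-0.01,-1.48,0,0,0,0.02,-0.01,-1.48,0,0,0]

```text
time_s: 8.07
eef_pos: [0.4143, -0.0592, 0.044]
eef_rot: [-0.0, 0.995, 0.102, -0.001]
wrist_force: [-0.3, 0.8, 1.5]
opening: 0.583
grasp_force: 0.0
```

Emit:
move_arm:
  plan: [0,0,0,0,0,0,0,0,0,0,0,0,0,0,0,0,0,0,0,0,0,0,0,0]
  grip: 20

```text
time_s: 8.57
eef_pos: [0.4156, -0.0596, 0.0455]
eef_rot: [-0.0, 0.995, 0.101, 0.001]
wrist_force: [-0.6, 5.3, 6.2]
opening: 0.269
grasp_force: 58.4
```

```bash
cat >> h.py <<'E'
def knob(th,x0=0.):
    c,s=np.cos(th),np.sin(th); return np.stack([-178*c+8*s+75+x0,0*c,178*s+8*c+55],-1)/1e3
def arc(t0,ths):
    d=knob(np.array(ths))-knob(t0); d=R.from_euler('z',P0[2]).apply(d)/.05
    for t,v in zip(ths,d): print(round(t,3),*v.round(2),sep=', ')
E
python3 -c "
from h import *
st()
arc(0,np.r_[.03,.08,.15,.23,.31,.4,.48,.56,.64,.7])
arc(.7,np.r_[.76,.84,.92,1.0,1.08,1.16,1.24,1.30,1.34,1.36])"
```

```text
t 8.575 p [ 0.4156 -0.0596  0.0455] box [-102.9    0.3   45.5] toolx [0.98  0.201 0.002] z [ 0.002  0.001 -1.   ] F [-0.6  5.3  6.2] Fbox [0.5 5.3 6.2] open 0.2690164010924006 gf 58.40154469013214 q [-0.43  0.11  2.12  0.    0.91  0.94]
0.03, 0.01, 0.0, 0.11
0.08, 0.02, 0.0, 0.28
0.15, 0.06, 0.01, 0.53
0.23, 0.13, 0.03, 0.81
0.31, 0.21, 0.04, 1.08
0.4, 0.34, 0.07, 1.37
0.48, 0.47, 0.1, 1.63
0.56, 0.62, 0.13, 1.87
0.64, 0.78, 0.16, 2.09
0.7, 0.92, 0.19, 2.26
0.76, 0.15, 0.03, 0.15
0.84, 0.36, 0.07, 0.34
0.92, 0.58, 0.12, 0.51
1.0, 0.81, 0.17, 0.67
1.08, 1.06, 0.22, 0.8
1.16, 1.32, 0.27, 0.91
1.24, 1.58, 0.32, 1.0
1.3, 1.78, 0.37, 1.06
1.34, 1.92, 0.39, 1.09
1.36, 1.99, 0.41, 1.1
```

Emit:
move_arm:
  plan: [0.01,0,0.11,0,0,0,0.02,0,0.28,0,0,0,0.06,0.01,0.53,0,0,0,0.13,0.03,0.81,0,0,0,0.21,0.04,1.08,0,0,0,0.34,0.07,1.37,0,0,0,0.47,0.1,1.63,0,0,0,0.62,0.13,1.87,0,0,0,0.78,0.16,2.09,0,0,0,0.92,0.19,2.26,0,0,0]

```text
time_s: 9.82
eef_pos: [0.4621, -0.0499, 0.1578]
eef_rot: [-0.0, 0.995, 0.101, 0.001]
wrist_force: [8.2, 5.6, -10.9]
opening: 0.264
grasp_force: 59.2
```

```bash
python3 -c "
from h import *
st()"
```

```text
t 9.825 p [ 0.4621 -0.0499  0.1578] box [-55.4   0.5 157.8] toolx [0.979 0.202 0.002] z [ 0.002  0.001 -1.   ] F [  8.2   5.6 -10.9] Fbox [  9.2   3.9 -10.9] open 0.26365752266895626 gf 59.241923689842224 q [-0.37  0.01  1.95  0.    1.18  1.  ]
```

Emit:
move_arm:
  plan: [0.17,0.03,0.12,0,0,0,0.38,0.07,0.31,0,0,0,0.6,0.12,0.48,0,0,0,0.83,0.17,0.64,0,0,0,1.08,0.22,0.77,0,0,0,1.34,0.27,0.88,0,0,0,1.6,0.32,0.97,0,0,0,1.8,0.37,1.03,0,0,0,1.94,0.39,1.06,0,0,0,2.01,0.41,1.07,0,0,0]

```text
time_s: 11.08
eef_pos: [0.5616, -0.03, 0.2106]
eef_rot: [-0.0, 0.995, 0.101, -0.0]
wrist_force: [1.1, -0.4, -0.0]
opening: 0.233
grasp_force: 0.0
```

```bash
python3 -c "
from h import *
st('pics/w3.png')"
```

```text
t 11.075 p [ 0.5616 -0.03    0.2106] box [ 46.1  -0.  210.6] toolx [ 0.979  0.202 -0.   ] z [-0.  0. -1.] F [ 1.1 -0.4 -0. ] Fbox [ 1.  -0.7 -0. ] open 0.23301397634293083 gf 0.0 q [-0.26  0.17  1.66 -0.    1.31  1.1 ]
{'fx': 309.70691628693146, 'fy': 309.70691628693146, 'cx': 322.3850144731292, 'cy': 195.79390605792636, 'origin': array([ 0.62506314, -0.0159886 ,  0.35406205]), 'attitude': array([ 0.101802  ,  0.76848939, -0.62629805, -0.08252978])}
```

View pics/w3.png

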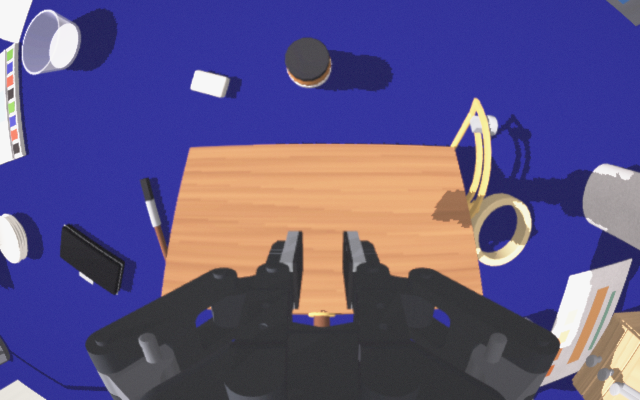

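The picture shows that the knob slipped out of the grip: it is at (322,320) and the lid is part open. The steel stop is visible on the quadrant at about (485,125). I'll work out the lid angle and the stop angle.

```bash
cat >> h.py <<'E'
def wpj(p,o,q):
    r=rot(q);v=r.inv().apply(np.atleast_2d(p)-o);n=np.hypot(v[:,0],v[:,1]);return v[:,:2]/n[:,None]*(np.arctan2(n,v[:,2])*309.707)[:,None]+[322.385,195.794]
def lidp(th,x,y,z): # lid frame mm: x fwd of hinge neg, z above hinge
    c,s=np.cos(th),np.sin(th); return np.array([x*c+z*s+75,y,-x*s+z*c+55])/1e3
P1=[0.5157,-0.0392,0.2029]
E
python3 - <<'E'
from h import *
import cv2
o=[0.62506314,-0.0159886,0.35406205];q=[0.101802,0.76848939,-0.62629805,-0.08252978]
for th in np.arange(0,1.3,.1):
    print(round(th,2),wpj(box(P1,np.array([lidp(th,-150,130,16),lidp(th,-150,-130,16),lidp(th,-178,0,8),lidp(th,0,130,16)])),o,q).round(0).tolist())
print('stop')
for b in np.arange(1.5,2.4,.1):
    print(round(b,2),wpj(box(P1,np.array([lidp(b,-60,-130,0),lidp(b,-60,-145,0),lidp(b,-60,-155,0)])),o,q).round(0).tolist())
i=cv2.imread("pics/w3.png")[85:265,420:560];cv2.imwrite("pics/w3z.png",cv2.resize(i,None,fx=3.3,fy=3.3,interpolation=cv2.INTER_CUBIC))
E
```

```text
0.0 [[207.0, 291.0], [438.0, 290.0], [323.0, 311.0], [190.0, 157.0]]
0.1 [[203.0, 296.0], [443.0, 296.0], [323.0, 319.0], [190.0, 155.0]]
0.2 [[198.0, 300.0], [448.0, 300.0], [323.0, 327.0], [190.0, 154.0]]
0.3 [[192.0, 304.0], [453.0, 303.0], [323.0, 334.0], [190.0, 152.0]]
0.4 [[186.0, 306.0], [460.0, 305.0], [323.0, 339.0], [190.0, 150.0]]
0.5 [[179.0, 306.0], [466.0, 306.0], [323.0, 344.0], [190.0, 149.0]]
0.6 [[172.0, 305.0], [474.0, 305.0], [323.0, 347.0], [191.0, 147.0]]
0.7 [[164.0, 302.0], [482.0, 302.0], [323.0, 348.0], [191.0, 146.0]]
0.8 [[156.0, 297.0], [490.0, 297.0], [323.0, 347.0], [191.0, 145.0]]
0.9 [[147.0, 289.0], [499.0, 289.0], [323.0, 344.0], [192.0, 144.0]]
1.0 [[138.0, 279.0], [508.0, 278.0], [323.0, 336.0], [192.0, 143.0]]
1.1 [[129.0, 265.0], [517.0, 265.0], [323.0, 325.0], [193.0, 142.0]]
1.2 [[121.0, 248.0], [525.0, 248.0], [324.0, 308.0], [193.0, 141.0]]
stop
1.5 [[475.0, 169.0], [490.0, 170.0], [499.0, 170.0]]
1.6 [[476.0, 163.0], [491.0, 163.0], [500.0, 164.0]]
1.7 [[476.0, 155.0], [491.0, 156.0], [500.0, 157.0]]
1.8 [[476.0, 148.0], [491.0, 149.0], [500.0, 150.0]]
1.9 [[476.0, 142.0], [490.0, 143.0], [500.0, 143.0]]
2.0 [[475.0, 135.0], [490.0, 136.0], [499.0, 137.0]]
2.1 [[474.0, 128.0], [488.0, 130.0], [498.0, 131.0]]
2.2 [[473.0, 123.0], [487.0, 124.0], [496.0, 125.0]]
2.3 [[471.0, 117.0], [485.0, 118.0], [494.0, 119.0]]
```

View pics/w3z.png

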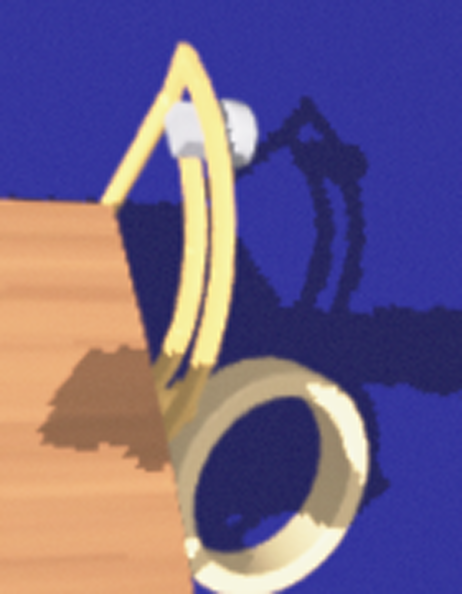

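The lid is at about 0.68 rad and the stop should meet it near 2.0 rad. Rather than grip the slippery ball again, I'll push the lid's inner face with shut fingers, at y=+40 between the knob and the hasp.

Emit:
move_arm:
  plan: [0,0,0.3,0,0,0,-2.83,0.24,0.3,0,0,0,-2.83,0.24,0.3,0,0,0,-2.83,0.24,0.3,0,0,0,-2.83,0.24,-0.6,0,0,0,-2.83,0.24,-1.4,0,0,0,-2.83,0.24,-1.61,0,0,0,-2.83,0.24,-1.61,0,0,0]
  grip: 0

```text
time_s: 12.12
eef_pos: [0.42, -0.0182, 0.1309]
eef_rot: [-0.0, 0.995, 0.101, -0.0]
wrist_force: [-0.1, -0.4, 0.3]
opening: -0.002
grasp_force: 0.0
```

```bash
cat >> h.py <<'E'
def push(ths,cur,y=.04):
    for t in ths:
        e=55+150*np.sin(t); z=e-20
        x=75-150*np.cos(t)-11 if t<np.pi/2 else 75-(z-55)/np.tan(t)-11
        d=R.from_euler('z',P1[2]).apply([x/1e3,y,z/1e3])+[P1[0],P1[1],0]-cur
        print(round(t,3),*(d/.05).round(2),sep=', ')
E
python3 -c "
from h import *
st()
from bench import ctrl
push(np.r_[.65,.72,.79,.86,.93,1.0,1.07,1.14,1.21,1.28],ctrl.get_obs()['eef_pos'])"
```

```text
t 12.125 p [ 0.42   -0.0182  0.1309] box [-90.2  40.  130.9] toolx [ 0.98   0.201 -0.   ] z [-0.  0. -1.] F [-0.1 -0.4  0.3] Fbox [-0.1 -0.4  0.3] open -0.0023849072609438203 gf 0.0 q [-0.33 -0.05  2.07 -0.    1.12  1.04]
0.65, 0.67, 0.14, -0.1
0.72, 0.8, 0.17, 0.06
0.79, 0.94, 0.2, 0.21
0.86, 1.09, 0.23, 0.35
0.93, 1.25, 0.26, 0.49
1.0, 1.42, 0.3, 0.61
1.07, 1.59, 0.33, 0.71
1.14, 1.78, 0.37, 0.81
1.21, 1.97, 0.41, 0.89
1.28, 2.16, 0.45, 0.96
```

Emit:
move_arm:
  plan: [0.4,0.08,-0.05,0,0,0,0.67,0.14,-0.05,0,0,0,0.8,0.17,0.06,0,0,0,0.94,0.2,0.21,0,0,0,1.09,0.23,0.35,0,0,0,1.25,0.26,0.49,0,0,0,1.42,0.3,0.61,0,0,0]

```text
time_s: 13.0
eef_pos: [0.4915, -0.0031, 0.1614]
eef_rot: [0.0, 0.995, 0.101, 0.0]
wrist_force: [-1.8, -0.3, -0.4]
opening: 0.001
grasp_force: 0.0
```

```bash
python3 -c "
from h import *
st()
from bench import ctrl
push(np.r_[1.0,1.07,1.14,1.21,1.28,1.35,1.41,1.47,1.52,1.57,1.62],ctrl.get_obs()['eef_pos'])"
```

```text
t 13.0 p [ 0.4915 -0.0031  0.1614] box [-17.2  40.5 161.4] toolx [0.98  0.201 0.   ] z [ 0. -0. -1.] F [-1.8 -0.3 -0.4] Fbox [-1.8  0.  -0.4] open 0.001382204432105362 gf 0.0 q [-0.25  0.07  1.88 -0.    1.19  1.12]
1.0, -0.01, -0.01, -0.0
1.07, 0.17, 0.03, 0.1
1.14, 0.35, 0.07, 0.2
1.21, 0.54, 0.11, 0.28
1.28, 0.74, 0.15, 0.35
1.35, 0.93, 0.19, 0.4
1.41, 1.11, 0.22, 0.43
1.47, 1.28, 0.26, 0.46
1.52, 1.43, 0.29, 0.47
1.57, 1.58, 0.32, 0.47
1.62, 1.7, 0.34, 0.47
```

Emit:
move_arm:
  plan: [0.17,0.03,0.1,0,0,0,0.35,0.07,0.2,0,0,0,0.54,0.11,0.28,0,0,0,0.74,0.15,0.35,0,0,0,0.93,0.19,0.4,0,0,0,1.11,0.22,0.43,0,0,0,1.28,0.26,0.46,0,0,0,1.41,0.29,0.46,0,0,0,1.48,0.3,0.46,0,0,0]

```text
time_s: 14.12
eef_pos: [0.5653, 0.012, 0.1839]
eef_rot: [0.0, 0.995, 0.101, 0.0]
wrist_force: [-1.5, 1.1, 1.5]
opening: -0.005
grasp_force: 0.0
```

```bash
python3 -c "
from h import *
st('pics/w4.png')
from bench import ctrl
push(np.r_[1.57,1.62,1.67,1.72,1.76,1.80,1.84,1.88,1.92,1.96,2.,2.05],ctrl.get_obs()['eef_pos'])"
```

```text
t 14.125 p [0.5653 0.012  0.1839] box [ 58.2  40.3 183.9] toolx [0.979 0.202 0.   ] z [ 0. -0. -1.] F [-1.5  1.1  1.5] Fbox [-1.2  1.3  1.5] open -0.004564449507997704 gf 0.0 q [-0.19  0.21  1.68  0.    1.26  1.18]
{'fx': 309.70691628693146, 'fy': 309.70691628693146, 'cx': 322.3850144731292, 'cy': 195.79390605792636, 'origin': array([0.62872838, 0.02602738, 0.32741908]), 'attitude': array([ 0.10158467,  0.76853114, -0.62632638, -0.08219312])}
1.57, 0.09, 0.02, 0.02
1.62, 0.22, 0.04, 0.02
1.67, 0.35, 0.07, 0.01
1.72, 0.47, 0.1, -0.01
1.76, 0.57, 0.12, -0.03
1.8, 0.67, 0.14, -0.06
1.84, 0.77, 0.16, -0.09
1.88, 0.87, 0.18, -0.12
1.92, 0.96, 0.2, -0.16
1.96, 1.05, 0.21, -0.2
2.0, 1.14, 0.23, -0.25
2.05, 1.25, 0.26, -0.32
```

View pics/w4.png

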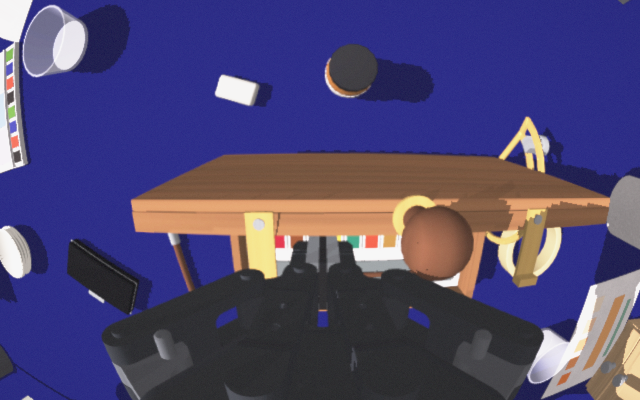

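The lid is nearly upright at about 1.5 rad, and the pin is still well short of the stop at (530,143). I'll continue in short steps and check the force after each.

Emit:
move_arm:
  plan: [0.09,0.02,0.02,0,0,0,0.22,0.04,0.02,0,0,0,0.35,0.07,0.01,0,0,0,0.47,0.1,-0.01,0,0,0,0.57,0.12,-0.03,0,0,0,0.62,0.13,-0.05,0,0,0]

```text
time_s: 14.92
eef_pos: [0.5962, 0.0184, 0.1812]
eef_rot: [0.0, 0.995, 0.101, -0.0]
wrist_force: [-1.5, -0.2, 0.7]
opening: 0.002
grasp_force: 0.9
```

Run:
```python
from h import *
st()
o=[0.62872838,0.02602738,0.32741908];q=[0.10158467,0.76853114,-0.62632638,-0.08219312]
for b in np.arange(1.9,2.4,.05): print(round(b,2),wpj(box(P1,np.array([lidp(b,-60,-132,0),lidp(b,-60,-140,0)])),o,q).round(0).tolist())
import cv2
i=cv2.imread("pics/w4.png")[105:225,470:600];cv2.imwrite("pics/w4z.png",cv2.resize(i,None,fx=4.5,fy=4.5,interpolation=cv2.INTER_CUBIC))
from bench import ctrl
push(np.r_[1.76,1.78,1.8,1.82,1.84,1.88,1.92,1.96,2.,2.05],ctrl.get_obs()['eef_pos'])
```

```text
t 14.925 p [0.5962 0.0184 0.1812] box [ 89.7  40.4 181.2] toolx [ 0.979  0.201 -0.   ] z [-0. -0. -1.] F [-1.5 -0.2  0.7] Fbox [-1.5  0.1  0.7] open 0.0015670708734903868 gf 0.8626162115251645 q [-0.17  0.28  1.6  -0.    1.27  1.2 ]
1.9 [[531.0, 163.0], [538.0, 163.0]]
1.95 [[530.0, 159.0], [537.0, 160.0]]
2.0 [[530.0, 156.0], [537.0, 156.0]]
2.05 [[529.0, 152.0], [536.0, 153.0]]
2.1 [[529.0, 149.0], [535.0, 150.0]]
2.15 [[528.0, 146.0], [535.0, 146.0]]
2.2 [[527.0, 143.0], [534.0, 143.0]]
2.25 [[526.0, 140.0], [533.0, 140.0]]
2.3 [[525.0, 137.0], [532.0, 138.0]]
2.35 [[524.0, 134.0], [530.0, 135.0]]
1.76, -0.04, -0.01, 0.02
1.78, 0.01, -0.0, 0.01
1.8, 0.06, 0.01, -0.0
1.82, 0.11, 0.02, -0.02
1.84, 0.16, 0.03, -0.03
1.88, 0.25, 0.05, -0.07
1.92, 0.35, 0.07, -0.1
1.96, 0.44, 0.09, -0.15
2.0, 0.53, 0.1, -0.2
2.05, 0.63, 0.13, -0.26
```

View pics/w4z.png

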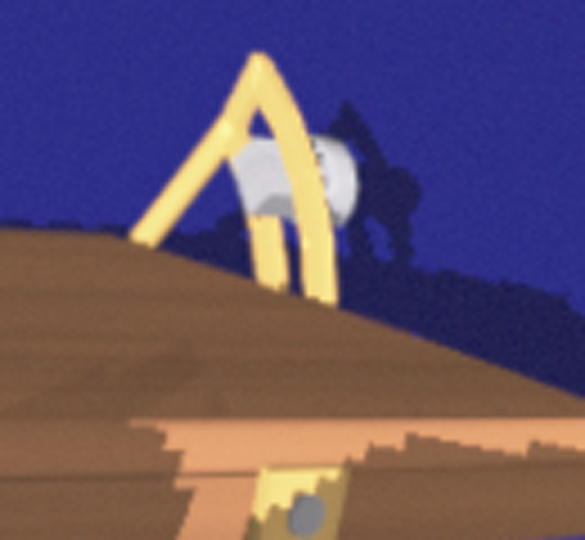

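The close-up puts the stop block's centre at about 2.17 rad, so the lid should meet it near 2.0 rad. The push force so far is 1.5 N.

Emit:
move_arm:
  plan: [0.06,0.01,0,0,0,0,0.11,0.02,-0.02,0,0,0,0.16,0.03,-0.03,0,0,0,0.2,0.04,-0.05,0,0,0,0.25,0.05,-0.07,0,0,0,0.25,0.05,-0.07,0,0,0]

```text
time_s: 15.68
eef_pos: [0.6088, 0.021, 0.1779]
eef_rot: [0.0, 0.995, 0.101, 0.0]
wrist_force: [0.8, -0.2, 0.9]
opening: -0.001
grasp_force: 0.0
```

Emit:
move_arm:
  plan: [0.03,0.01,-0.01,0,0,0,0.06,0.01,-0.02,0,0,0,0.06,0.01,-0.02,0,0,0]

```text
time_s: 16.05
eef_pos: [0.6114, 0.0215, 0.1767]
eef_rot: [-0.0, 0.995, 0.101, 0.0]
wrist_force: [-0.3, -1.6, 0.4]
opening: 0.0
grasp_force: 0.3
```

Emit:
move_arm:
  plan: [0.03,0.01,-0.01,0,0,0,0.06,0.01,-0.03,0,0,0,0.06,0.01,-0.03,0,0,0]

```text
time_s: 16.42
eef_pos: [0.6144, 0.0219, 0.1751]
eef_rot: [-0.0, 0.995, 0.101, 0.0]
wrist_force: [-1.0, 0.4, 0.7]
opening: 0.001
grasp_force: 0.3
```

Emit:
move_arm:
  plan: [0.03,0.01,-0.01,0,0,0,0.05,0.01,-0.02,0,0,0,0.05,0.01,-0.02,0,0,0]

```text
time_s: 16.8
eef_pos: [0.6169, 0.0225, 0.1742]
eef_rot: [-0.0, 0.995, 0.101, 0.0]
wrist_force: [-1.7, -1.1, 0.8]
opening: 0.001
grasp_force: 0.5
```

Emit:
move_arm:
  plan: [0.02,0,-0.01,0,0,0,0.04,0.01,-0.02,0,0,0,0.04,0.01,-0.02,0,0,0]

```text
time_s: 17.18
eef_pos: [0.619, 0.0229, 0.1733]
eef_rot: [0.0, 0.995, 0.101, 0.0]
wrist_force: [-0.9, -0.9, 0.7]
opening: 0.004
grasp_force: 0.4
```

Emit:
move_arm:
  plan: [0.02,0,-0.01,0,0,0,0.04,0.01,-0.02,0,0,0,0.04,0.01,-0.02,0,0,0]

```text
time_s: 17.55
eef_pos: [0.6209, 0.0234, 0.1722]
eef_rot: [0.0, 0.995, 0.101, 0.0]
wrist_force: [-0.9, -1.1, 0.9]
opening: 0.003
grasp_force: 0.4
```

Emit:
move_arm:
  plan: [0.03,0.01,-0.01,0,0,0,0.03,0.01,-0.01,0,0,0]

```text
time_s: 17.8
eef_pos: [0.6221, 0.0237, 0.1717]
eef_rot: [0.0, 0.995, 0.101, -0.0]
wrist_force: [-3.5, -2.0, 1.4]
opening: -0.001
grasp_force: 1.7
```

Emit:
move_arm:
  plan: [0.03,0.01,-0.01,0,0,0,0.03,0.01,-0.01,0,0,0]

```text
time_s: 18.05
eef_pos: [0.6232, 0.024, 0.1713]
eef_rot: [0.0, 0.995, 0.101, -0.001]
wrist_force: [-5.0, -3.4, 4.0]
opening: 0.0
grasp_force: 3.1
```

Contact: the force rose to about 6.8 N square to the lid, or about 4.9 N at the knob, well under the slip value. I'll hold here.

Emit:
move_arm:
  plan: [0,0,0,0,0,0,0,0,0,0,0,0,0,0,0,0,0,0]

```text
time_s: 18.42
eef_pos: [0.6232, 0.0239, 0.1713]
eef_rot: [0.0, 0.995, 0.101, -0.001]
wrist_force: [-5.4, -2.7, 2.1]
opening: 0.002
grasp_force: 3.0
```

```bash
python3 -c "
from h import *
for _ in range(1): st()"
```

```text
t 18.425 p [0.6232 0.0239 0.1713] box [117.3  40.4 171.3] toolx [ 0.98   0.201 -0.002] z [-0.002 -0.001 -1.   ] F [-5.4 -2.7  2.1] Fbox [-5.9 -1.5  2.1] open 0.0021214097912192345 gf 3.0225681513547897 q [-0.15  0.34  1.53 -0.    1.27  1.22]
```

Emit:
move_arm:
  plan: [0.01,0,0,0,0,0,0.01,0,0,0,0,0,0.01,0,0,0,0,0]

```text
time_s: 18.8
eef_pos: [0.6233, 0.0239, 0.1712]
eef_rot: [0.0, 0.995, 0.101, -0.001]
wrist_force: [-7.3, -3.2, 3.7]
opening: 0.0
grasp_force: 3.8
```

Emit:
move_arm:
  plan: [-0.05,-0.01,0,0,0,0,-0.2,-0.04,0,0,0,0,-0.7,-0.14,0,0,0,0,-1.5,-0.3,0.2,0,0,0,-2.4,-0.5,0.6,0,0,0,-3,-0.6,0.8,0,0,0,-3,-0.6,0.8,0,0,0,-3,-0.6,0.8,0,0,0]

```text
time_s: 19.8
eef_pos: [0.4749, -0.0055, 0.2115]
eef_rot: [0.0, 0.995, 0.101, 0.001]
wrist_force: [-0.7, -0.9, 0.2]
opening: 0.0
grasp_force: 0.0
```

```bash
python3 -c "
from h import *
st('pics/w5.png')"
```

```text
t 19.8 p [ 0.4749 -0.0055  0.2115] box [-33.8  41.3 211.5] toolx [0.98  0.201 0.002] z [ 0.002  0.    -1.   ] F [-0.7 -0.9  0.2] Fbox [-0.8 -0.7  0.2] open 7.173872711315229e-05 gf 0.0 q [-0.26 -0.03  1.87  0.    1.3   1.11]
{'fx': 309.70691628693146, 'fy': 309.70691628693146, 'cx': 322.3850144731292, 'cy': 195.79390605792636, 'origin': array([0.53816575, 0.00847698, 0.35505283]), 'attitude': array([ 0.10118553,  0.7684899 , -0.62649614, -0.08177616])}
```

View pics/w5.png

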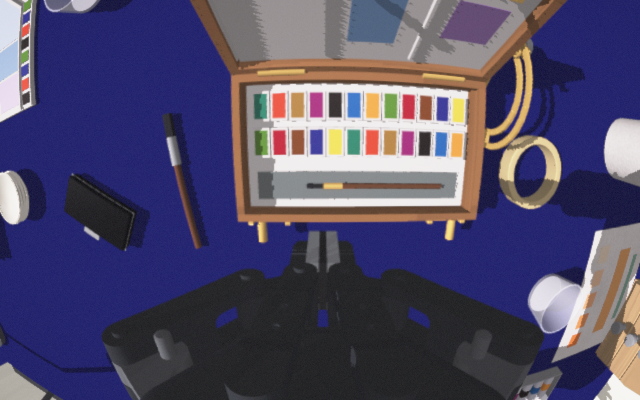

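The lid stands open and leans back on its stop, both studs are out at (262,232) and (449,230), and nothing else on the table has moved. The gripper is clear, so I'm handing in.

```bash
python3 -c "
from bench import ctrl
print(ctrl.hand_in())"
```

```text
the job is handed in; nothing more can be done
None
```

I've handed the job in, but `hand_in()` returned no verdict: both catches are slid out to their ends, and the lid was pressed against its stop (about 6 N at the knob) and left standing open near 2.0 rad, with the arm clear and nothing else seen to move.

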